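# Bring the clip-lid jar round to the plate and point it out

### The job

Someone laying the table needs the jar with the clip-on lid: with the fingertips, push the turntable round (it has an upright finger peg on its rim) until that jar stands on the side next to the white plate, in line between the turntable's middle and the plate. Let go of the turntable, then point at the jar from just above the middle of its lid, fingertips a few centimetres over it, and keep pointing there, finishing still pointing. Push gently, do not pinch the peg, do not touch, lift or tip either jar, and leave the plate and everything else where it stands.

Things in the scene. Friction and masses are not known exactly. Their poses are not given: they have to be found in the camera images.
- foot: Fixed black foot of the round grey plastic turntable, 170 mm across; its origin is on the table (z = 0) on the turning axis. The turntable's disc above it is 270 mm across and 16 mm thick, its flat top 34 mm above the table; it is too wide to tip.
- disc (a joint): Angle of the turntable's disc about the upright axis through the foot, rad, growing counter-clockwise seen from above; free over several turns either way from the start (stops at -6.2 and 6.2). It turns lightly (about half a newton at the peg) and stops where it is left.
- peg_top (a point): Centre of the top of the upright grey finger peg that is moulded on the disc, 113 mm from the turning axis: 16 mm thick, 60 mm tall, from the disc's top at 34 mm to 94 mm above the table. It goes round with the disc.
- clip_jar: The jar to bring round: clear plastic, round, 68 mm across, 76 mm tall with its flat white clip-on lid, loose on the disc with its centre about 75 mm from the turning axis. The lid has two clip tabs on opposite sides (along the jar's own y) that stick out and fold down, 92 mm over both. Origin at the centre of its underside, z up. It rides along as the disc turns.
- clip_lid (a point): Centre of the top face of the clip-on lid, 76 mm above the underside of that jar (110 mm above the table).
- screw_jar: The other jar, not wanted: same clear body, 68 mm across, but with a round ribbed screw lid without tabs, 82 mm tall in all; loose on the disc's opposite side, about 75 mm from the axis. Origin at the centre of its underside.
- plate: White ceramic plate, round, 160 mm across, 18 mm high, loose on the table to the left or right of the turntable, its centre about 245 mm from the turning axis. Origin at the centre of its underside.
- cup: Aluminium cup, 70 mm across, 80 mm tall, standing on the table beside the turntable, across from the plate. Origin at the centre of its underside. Leave alone.
- stick: Wooden stirring stick, 192 mm long along its x, 12 mm wide, 6 mm thick, lying on the table beside the turntable. Origin under its middle. Leave alone.
- mug: Ceramic mug, 80 mm across, 90 mm tall, at the left side of the table. Origin at the centre of its underside. Leave alone.
- bowl: Steel bowl, 150 mm across, 60 mm high, at the right side. Origin at the centre of its underside. Leave alone.
- tin: Food tin, 72 mm across, 105 mm tall, at the left side, beyond the mug. Origin at the centre of its underside. Leave alone.
Mind the look-alikes: they are no part of the job. There is more than one size of the plate; the job needs the larger. What is shaped like the clip_jar but turquoise is not meant.

How it is judged (in metres and radians):
On the way, in this order (a step that is already met when the one before it is completed fails the run):
1. the clip-lid jar has been brought round beside the plate, the turntable is at rest and let go (x of clip_jar in the frame of foot between -0.03 and 0.03 m and ((y of plate in the frame of foot above 0 m and y of clip_jar in the frame of foot above 0.045 m) or (y of plate in the frame of foot below 0 m and y of clip_jar in the frame of foot below -0.045 m)) and velocity of joint disc between -0.08 and 0.08 rad/s and contact force between the fingers and foot below 0.1 N), for 0.3 s.
2. the fingers point at its lid from just above and dwell (horizontal distance between the grasp point and clip_lid below 0.03 m and z of the grasp point in the frame of clip_lid between 0.015 and 0.105 m), for 1 s.
At the end, for the whole second after the job is handed in: Clip-lid jar upright on the resting disc, within 30 mm of the line from axis to plate, on the plate's side; grasp point within 30 mm sideways of the lid's centre, 15 to 105 mm above it; other jar upright on the disc; plate within 15 mm, the rest within 20 mm of their starts (all of step 2 and x of clip_jar in the frame of foot between -0.03 and 0.03 m and ((y of plate in the frame of foot above 0 m and y of clip_jar in the frame of foot above 0.045 m) or (y of plate in the frame of foot below 0 m and y of clip_jar in the frame of foot below -0.045 m)) and velocity of joint disc between -0.08 and 0.08 rad/s and angle between each of clip_jar, screw_jar's own z axis and vertical below 0.1 rad and linear speed of clip_jar below 0.02 m/s and horizontal distance between each of clip_jar, screw_jar and foot below 0.1 m and z of clip_jar in the frame of foot between 0.028 and 0.04 m and z of screw_jar in the frame of foot above 0.028 m and distance of plate from where it was at the start of the episode below 0.015 m and distance of each of cup, stick, mug, bowl, tin from where it was at the start of the episode below 0.02 m); the robot touches nothing.
It fails at once if a jar is touched by the robot (contact force between any of the fingers, the arm and clip_jar above 0.3 N or contact force between any of the fingers, the arm and screw_jar above 0.3 N).
It fails at once if a jar is lifted off the turntable or tipped (height (world z) of any of clip_jar, screw_jar above 0.046 m or angle between any of clip_jar, screw_jar's own z axis and vertical above 0.3 rad).
It fails at once if the turntable or its peg is pinched or rammed (over 25 N) (contact force between the fingers and foot above 25 N).
It fails at once if the plate is shifted more than 15 mm (distance of plate from where it was at the start of the episode above 0.015 m).
It fails at once if another thing is shifted more than 20 mm (distance of any of cup, stick, mug, bowl, tin from where it was at the start of the episode above 0.02 m).
It also fails if it takes over 48 s, if anything falls off the work surface, if the arm or the gripper's body presses on something with over 40 N, if the wrist force passes 120 N, or if a joint passes its speed limit or range.

### The arm

A 7-joint arm with a two-finger parallel gripper is mounted at the origin on the work surface. World frame = base frame: x ahead of the robot, y to its left, z up, the work surface at z = 0. Lengths are in mm, angles in degrees, forces in N, time in s.
With the tool pointing down it reaches from about 350 to 900 mm from the base axis. Payload 8.1 kg.
Tool frame: the origin (TCP) lies between the finger pads; the fingertips stand 22 mm ahead of it and the grasp point (between the pads) lies 3 mm ahead of it; z points along the fingers, y is the line along which they close (so a half turn about z gives the same grasp; the last joint's range is limited). The gripper opens to 92 mm and grips with 3 to 60 N. Pads are 19 mm wide; open, the fingers measure 130 mm over their backs; the gripper's body (75 mm by 190 mm) begins 47 mm behind the grasp point.
Start: joints at [-81.967, 24.895, 1.432, 90.138, -0.665, 64.973, -4.303], TCP at [150.29, 606.675, 220.842] pointing down, gripper open.
Joint ranges: [-149.89, 149.89], [-25.12, 119.58], [-72.63, 75.52], [4.76, 147.25], [-75.54, 255.54], [6.69, 114.76], [-157.13, 157.13]. Speed limits (degrees/s): [127.2, 127.2, 172.46, 172.46, 180, 180, 180].

### API

Orientations are given as [roll, pitch, yaw] about the fixed x, y, z axes, in that order (R = Rz(yaw) Ry(pitch) Rx(roll)).
In Python, from rig import env gives the robot as it stands.
- The arm moves only by the tool servo_tool, never from a script. Its argument "increments" is text: rows parted by semicolons, each of 7 numbers parted by spaces: the shift along the tool's x, y, z in units of 60 mm (1.0 is 60 mm), then the turn, a rotation vector about the tool's x, y, z in units of 0.08 rad (1.0 is 0.08 rad), then the opening, from 0 (shut) to 1 (fully open). In form: tx ty tz wx wy wz grip; .... A call has 1 to 12 rows; each row shifts and turns the commanded pose from where the row before left it, along the tool's axes as they then stand; what a row does not reach is not made up. A row lasts 1/8 s, in which the tool goes at most 62.5 mm and 10.7 degrees, less where a joint would pass 70% of its speed; a pose out of reach is approached as far as the arm can. A call with a number of a shift or a turn outside -1 to 1 is refused whole. A call with a gripper value outside its range is refused whole. The fingers move at their own pace and stop on an object; "grip_force" is the grip in N (left out, the last holds). Time passes only in rows, so rows that do not move let the fingers close. It gives the time, the measured TCP pose, the force, the opening and the grip force at its end, in the units of the state.
- env.sense(): the state, without advancing time (a new reading comes with each control period).
- env.read_camera(name): name is "scene" or "top" or "wrist"; returns the picture (400x640x3 uint8, red, green, blue); there is no depth.
- env.camera_model(name): a dict with "fx", "fy", "cx", "cy" (pixels), "cam_to_world" (4x4, takes a point from camera to world coordinates); the wrist camera has in their place "hand_eye" (4x4, takes a point from camera to tool coordinates, whose origin is the TCP and whose axes are the flange's). Camera axes: x right, y down, z forward; pixel columns grow to the right and rows downward; lengths in mm; the calibration is good to about 2 mm. A picture is of the moment at which its call begins: read the wrist's pose just before it. camera_model takes no time and is no camera call.
- env.sign_off(): hands the job in; it is judged then, once.
The state is a dict: "time_s": time; "joints": joint angles; "dq": joint speeds; "tau": joint torques, N m; "position": TCP position; "eef_rot": TCP orientation; "ft_force": force on the tool from outside, world axes, zero at the start; "torque": the same for the moment, N m; "width": finger opening in mm; "gripper_force": force on a finger pad.
Only numpy, scipy, OpenCV 4.12 (cv2) and the standard library are available. Lean on these libraries where they do the work, as an engineer would, in place of code of your own. Each camera call takes 0.05 s, during which the arm holds its last target. There are 200 camera calls.

## Working session

There is one attempt and no reset: what is moved stays moved. The work goes in short steps, Python scripts to look and compute and a tool call to move; the robot and the scene stay as the last step left them, time stands still between calls to the robot, and variables do not carry over. Pictures are saved under pics/ and viewed, at most 12 in all, crops included, and the job is handed in when it is done.

Besides the shell and the picture viewer there is one more tool, called after "Emit:" in YAML: its name, and indented under it one key for each argument. servo_tool: Moves the arm, as the interface text tells. Shifts and turns lie within -1 to 1; 1 stands for 60 mm of shift or 0.08 rad of turn. Its arguments: {"type":"object","properties":{"increments":{"type":"string"},"grip_force":{"type":"number"}},"required":["increments"]}

```bash
mkdir -p pics
cat > h.py <<'E'
import numpy as np,cv2
from rig import env
def save(cam,name,crop=None,s=1):
    im=env.read_camera(cam)[:,:,::-1]
    cv2.imwrite('pics/raw_'+name,im)
    if crop: x,y,w,h=crop; im=im[y:y+h,x:x+w]
    cv2.imwrite('pics/'+name,cv2.resize(im,None,fx=s,fy=s,interpolation=cv2.INTER_CUBIC))
def px(cam,u,v,z):
    m=env.camera_model(cam);T=np.array(m['cam_to_world'])
    d=T[:3,:3]@np.array([(u-m['cx'])/m['fx'],(v-m['cy'])/m['fy'],1]);o=T[:3,3]
    return (o+d*(z-o[2])/d[2]).round(1)
E
python3 - <<'E'
from h import *
save('top','top1.png');save('scene','scene1.png')
s=env.sense();print({k:s[k] for k in('time_s','position','eef_rot','width')})
print(np.array(env.camera_model('top')['cam_to_world']).round(2),env.camera_model('top')['fx'])
E
```

```text
{'time_s': 0.1, 'position': array([150.22481336, 606.20533661, 220.11887464]), 'eef_rot': array([-1.79917834e+02,  7.68023964e-03,  1.66083185e+02]), 'width': 92.4300786757198}
[[-1.00000e-02 -1.00000e+00  9.00000e-02  4.06880e+02]
 [-1.00000e+00  1.00000e-02 -0.00000e+00  1.76500e+01]
 [ 0.00000e+00 -9.00000e-02 -1.00000e+00  1.46177e+03]
 [ 0.00000e+00  0.00000e+00  0.00000e+00  1.00000e+00]] 497.46104845304865
```

View pics/top1.png

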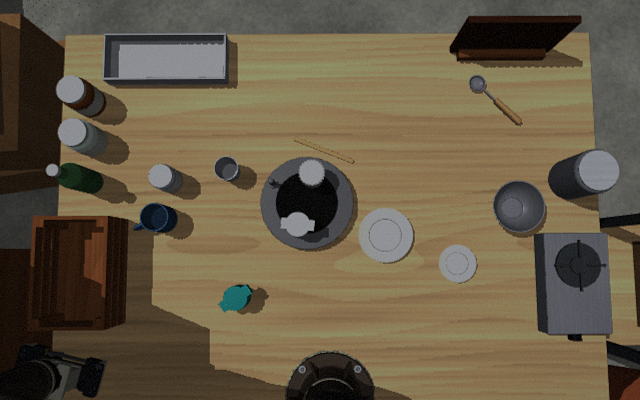

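View pics/scene1.png

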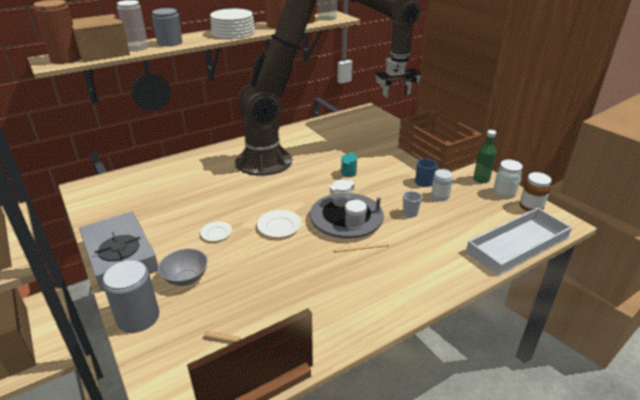

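Top view candidates: white tabbed lid at (296,223) on the disc is the clip jar; round lid at (311,173) is the screw jar; the turquoise tabbed one at (237,297) is a look-alike. The large plate is at (386,235) and the small one at (458,263). The peg is probably near (274,183). I'll check all this in a close crop.

Run:
```python
from h import *
im=cv2.imread('pics/raw_top1.png')[130:280,205:425]
cv2.imwrite('pics/c1.png',cv2.resize(im,None,fx=3.6,fy=3.6,interpolation=cv2.INTER_CUBIC))
```

```text
(no output)
```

View pics/c1.png

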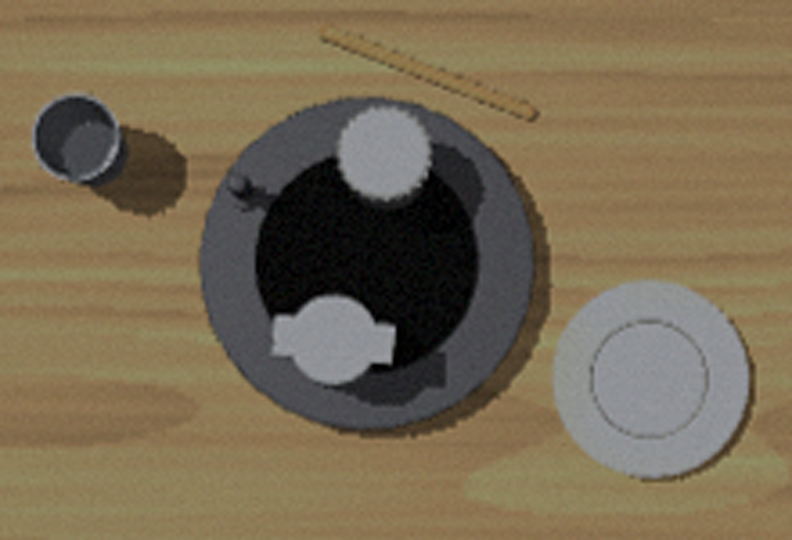

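Run:
```python
from h import *
P={k:px('top',205+u/3.6,130+v/3.6,z) for k,(u,v,z) in dict(disc=(366,264,34),clip=(334,339,110),screw=(385,153,116),peg=(240,186,94),plate=(651,380,15),cup=(77,138,80),s1=(322,33,5),s2=(535,115,5)).items()}
c=P['disc']
for k,p in P.items():
    d=(p-c)[:2];print(k,p,np.hypot(*d).round(1),np.degrees(np.arctan2(d[1],d[0])).round(1))
```

```text
disc [548.3  63.3  34. ] 0.0 0.0
clip [484.   85.1 110. ] 67.9 161.3
screw [624.8  46.  116. ] 78.4 -12.7
peg [603.2 158.2  94. ] 109.6 60.0
plate [ 454.9 -166.    15. ] 247.6 -112.2
cup [643.7 286.9  80. ] 243.1 66.9
s1 [743.3 100.1   5. ] 198.4 10.7
s2 [673.8 -75.3   5. ] 187.0 -47.8
```

The crop confirms it. The tabbed white lid is at crop (334,339), the ribbed screw lid at (385,153), the peg top at (240,186) and the plate at (651,380). The clip jar has to turn about +85° counter-clockwise. I'll push the peg with closed fingers from its clockwise side, starting near (632,144).

Emit:
servo_tool:
  increments: "-0.2 -0.115 0 0 0 0 0;-0.4 -0.23 0 0 0 0 0;-0.4 -0.23 0 0 0 0 0;-0.4 -0.23 0 0 0 0 0;-0.4 -0.23 0 0 0 0 0;-0.4 -0.23 0 0 0 0 0;-0.4 -0.23 0 0 0 0 0;-0.4 -0.23 0 0 0 0 0;-0.4 -0.23 0 0 0 0 0;-0.4 -0.23 0 0 0 0 0;-0.4 -0.23 0 0 0 0 0;-0.4 -0.23 0 0 0 0 0"

```text
time_s: 1.6
position: [381.0, 384.4, 220.8]
eef_rot: [-180.0, 0.0, 166.0]
ft_force: [0.1, -0.1, -0.6]
width: 0.6
gripper_force: 0.0
```

Emit:
servo_tool:
  increments: "-0.4 -0.23 0 0 0 0 0;-0.4 -0.23 0 0 0 0 0;-0.4 -0.23 0 0 0 0 0;-0.4 -0.23 0 0 0 0 0;-0.4 -0.23 0 0 0 0 0;-0.4 -0.23 0 0 0 0 0;-0.4 -0.23 0 0 0 0 0;-0.4 -0.23 0 0 0 0 0;-0.4 -0.23 0 0 0 0 0;-0.4 -0.23 0 0 0 0 0;-0.4 -0.23 0 0 0 0 0;-0.4 -0.23 0 0 0 0 0"

```text
time_s: 3.1
position: [620.1, 154.3, 220.8]
eef_rot: [-180.0, -0.0, 166.0]
ft_force: [-0.4, 0.0, 0.9]
width: 0.6
gripper_force: 0.0
```

Emit:
servo_tool:
  increments: "-0.2 -0.115 0 0 0 0 0;0 0 0 0 0 0.88 0;0 0 0 0 0 0.88 0;0 0 0 0 0 0.88 0;0 0 0 0 0 0.88 0;0 0 0 0 0 0 0;0 0 0 0 0 0 0"

```text
time_s: 3.98
position: [629.5, 146.7, 220.8]
eef_rot: [-180.0, -0.0, 150.1]
ft_force: [0.2, 0.4, 0.3]
width: 0.3
gripper_force: 0.0
```

Run:
```python
from h import *
s=env.sense();a=env.read_camera('wrist')[:,:,::-1];b=env.read_camera('top')[:,:,::-1]
b=cv2.resize(b[130:280,205:425],(587,400),interpolation=cv2.INTER_CUBIC)
cv2.imwrite('pics/w1.png',a)
cv2.imwrite('pics/w1b.png',cv2.resize(np.hstack([a,b]),(800,261)))
m=env.camera_model('wrist');H=np.array(m['hand_eye']);print(H.round(2),m['fx'],m['cx'],m['cy'],s['joints'].round(0))
# project the expected peg top
from scipy.spatial.transform import Rotation as R
T=np.eye(4);T[:3,:3]=R.from_euler('xyz',s['eef_rot'],degrees=True).as_matrix();T[:3,3]=s['position']
C=T@H
for p in ([604,160,94],[549,63.5,34],[625,46,116],[484,85,110]):
    q=np.linalg.inv(C)@np.array(p+[1]);print(p,m['fx']*q[0]/q[2]+m['cx'],m['fy']*q[1]/q[2]+m['cy'])
```

```text
[[  -0.     -0.96   -0.28   75.63]
 [   1.     -0.     -0.     -0.68]
 [   0.     -0.28    0.96 -163.04]
 [   0.      0.      0.      1.  ]] 290.32160047951913 317.9874163890015 200.65054562819168 [-29.  27.  17.  88.  -9.  66.  50.]
[604, 160, 94] 317.5696985512041 164.69179516711435
[549, 63.5, 34] 225.30745670661076 157.19468367341042
[625, 46, 116] 229.66366607527965 242.7642283127857
[484, 85, 110] 176.6061163594128 93.12463843051712
```

View pics/w1.png

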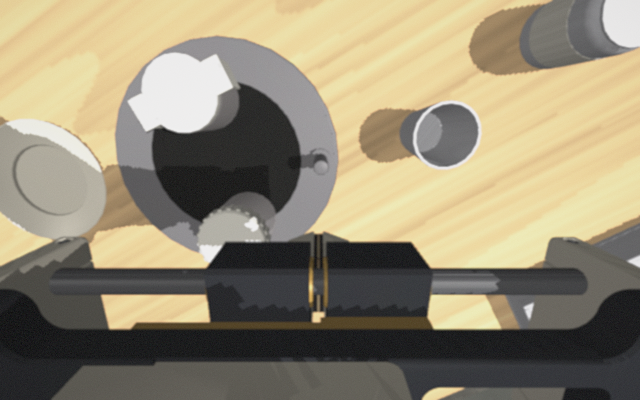

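Wrist view: the peg top is at (320,157) ahead of the fingertips, the clip lid at (180,92), and the screw lid at (235,235), clear to the left. That matches the estimate, so I'll go down and start the push.

Emit:
servo_tool:
  increments: "0 0 0.15 0 0 0 0;0 0 0.25 0 0 0 0;0 0 0.25 0 0 0 0;0 0 0.25 0 0 0 0;0 0 0.25 0 0 0 0;0 0 0.25 0 0 0 0;0 0 0.25 0 0 0 0;0 0 0.25 0 0 0 0;0 0 0.2 0 0 0 0;0 0 0 0 0 0 0"

```text
time_s: 5.32
position: [629.1, 146.5, 93.7]
eef_rot: [-179.9, -0.1, 150.0]
ft_force: [-0.6, -0.5, 0.4]
width: 0.4
gripper_force: 0.0
```

Emit:
servo_tool:
  increments: "0.06 0 0 0 0 0 0;0.06 0 0 0 0 0 0;0.05 0 0 0 0 0 0;0.05 0.006 0 0 0 -0.33 0;0.076 0.01 0 0 0 -0.5 0;0.1 0.012 0 0 0 -0.66 0;0.12 0.014 0 0 0 -0.8 0;0.12 0.014 0 0 0 -0.8 0;0.12 0.014 0 0 0 -0.8 0;0.076 0.01 0 0 0 -0.5 0;0.04 0.005 0 0 0 -0.26 0;0 0 0 0 0 0 0"

```text
time_s: 6.82
position: [583.5, 171.4, 94.9]
eef_rot: [180.0, -0.0, 171.3]
ft_force: [0.2, -0.4, 1.0]
width: 0.1
gripper_force: 0.0
```

Run:
```python
from h import *
save('top','t2.png',(205,110,220,165),3.6)
```

```text
(no output)
```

View pics/t2.png

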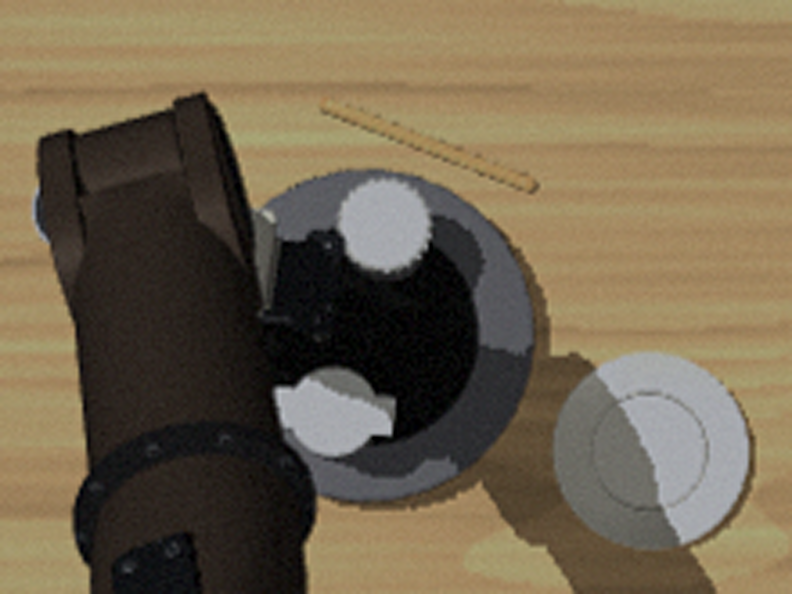

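The lids haven't moved: the clip lid is at crop (334,411) and the screw lid at (385,225), the same as before once the crop shift is allowed for. I need to see where the fingers are relative to the peg.

Run:
```python
from h import *
a=env.read_camera('scene')[:,:,::-1];b=env.read_camera('wrist')[:,:,::-1]
a=cv2.resize(a[140:260,280:460],(600,400),interpolation=cv2.INTER_CUBIC)
b=cv2.resize(b,(600,375))
cv2.imwrite('pics/s2.png',cv2.resize(np.vstack([a,b]),(464,600)))
cv2.imwrite('pics/s2a.png',a);cv2.imwrite('pics/s2b.png',b)
```

```text
(no output)
```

View pics/s2.png

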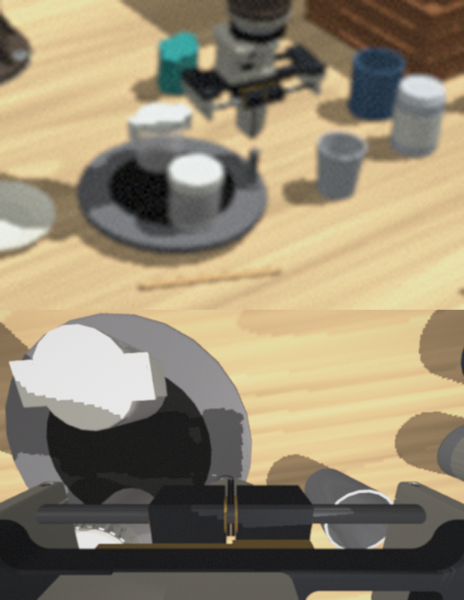

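Run:
```python
from h import *
m=env.camera_model('scene');Ti=np.linalg.inv(np.array(m['cam_to_world']))
for n,p in dict(tip=[583.5,171.4,73],pegtop=[604,160,94],pegbot=[604,160,34],screw=[625,46,116],clip=[484,85,110],disc=[549,63.5,34],cup=[644,287,80]).items():
    q=Ti@np.array(p+[1]);u=m['fx']*q[0]/q[2]+m['cx'];v=m['fy']*q[1]/q[2]+m['cy']
    print(n,round(u,1),round(v,1),'in view',((u-280)*600/180*464/600).round(),((v-140)*400/120*600/775).round())
s=env.sense();print(s['position'],s['width'],s['ft_force'])
```

```text
tip 375.2 198.0 in view 245.0 150.0
pegtop 376.5 196.8 in view 249.0 146.0
pegbot 375.5 210.4 in view 246.0 182.0
screw 354.3 204.2 in view 191.0 166.0
clip 340.6 183.8 in view 156.0 113.0
disc 345.2 211.1 in view 168.0 184.0
cup 410.5 194.8 in view 337.0 141.0
[583.80399813 171.26388232  94.83569795] 0.49744500348438586 [ 0.14853431 -0.43580309 -0.36382752]
```

Run:
```python
from h import *
a=env.read_camera('scene')[:,:,::-1]
cv2.imwrite('pics/s3.png',cv2.resize(a[130:230,320:440],None,fx=6,fy=6,interpolation=cv2.INTER_CUBIC))
m=env.camera_model('scene');Ti=np.linalg.inv(np.array(m['cam_to_world']))
for p in ([583.5,171.4,73],[583.5,171.4,95],[583.5,171.4,92+47],[604,160,94],[604,160,34]):
    q=Ti@np.array(p+[1]);u=m['fx']*q[0]/q[2]+m['cx'];v=m['fy']*q[1]/q[2]+m['cy']
    print(p,round((u-320)*6),round((v-130)*6))
```

```text
[583.5, 171.4, 73] 331 408
[583.5, 171.4, 95] 334 378
[583.5, 171.4, 139] 338 316
[604, 160, 94] 339 401
[604, 160, 34] 333 482
```

View pics/s3.png

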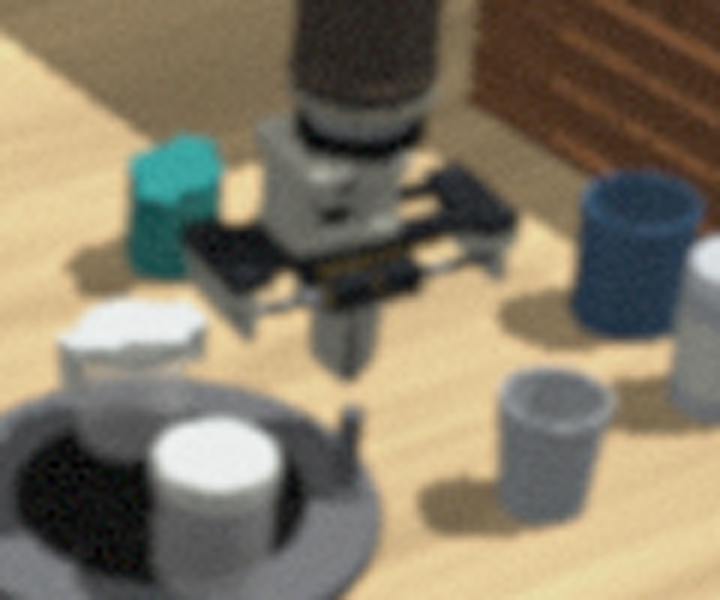

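Run:
```python
from h import *
from scipy.spatial.transform import Rotation as R
from scipy.optimize import least_squares
m=env.camera_model('wrist');H=np.array(m['hand_eye'])
W=np.array([[604,160,94],[484,85,110],[455,-166,15],[644,287,80],[548.3,63.3,34]]);U=np.array([[320,157],[180,92],[48,180],[447,134],[227,145]])
def f(d):
    T=np.eye(4);T[:3,:3]=R.from_euler('xyz',[180,0,150.1],degrees=True).as_matrix();T[:3,3]=np.array([629.5,146.7,220.8])+d[:3]
    T[:3,:3]=R.from_rotvec(d[3:]).as_matrix()@T[:3,:3]
    q=np.linalg.inv(T@H)@np.c_[W,np.ones(5)].T
    return np.r_[m['fx']*q[0]/q[2]+m['cx']-U[:,0],m['fy']*q[1]/q[2]+m['cy']-U[:,1]]
print(f(np.zeros(6)).round());
r=least_squares(lambda d:f(np.r_[d,0,0,0]),np.zeros(3));print(r.x,r.fun.round(1))
```

```text
[-2. -3. -5. -2. -2.  8.  1.  1.  1. 12.]
[ 2.37904056 -4.14883869  4.9879777 ] [-0.1  1.3 -0.8 -1.5  0.8  3.  -3.2 -3.  -3.7  7.9]
```

The scene crop shows the closed fingertips ending at (347,380), clearly above the peg top at (350,410). The tips sit about 25 mm higher than nominal, so they passed over the peg. I'll back up, go lower (TCP 76) and push again.

Emit:
servo_tool:
  increments: "0 0 -0.17 0 0 0 0;0 0 -0.17 0 0 0 0;0 0 -0.16 0 0 0 0;-0.205 -0.074 0 0 0 0 0;-0.205 -0.074 0 0 0 0 0;-0.205 -0.074 0 0 0 0 0;-0.205 -0.074 0 0 0 0 0;0 0 0 0 0 0.93 0;0 0 0 0 0 0.93 0;0 0 0 0 0 0.93 0;0 0 0 0 0 0.93 0;0 0 0 0 0 0.93 0"

```text
time_s: 8.52
position: [630.0, 146.0, 124.5]
eef_rot: [-180.0, -0.0, 149.8]
ft_force: [-0.5, 0.0, -0.0]
width: 0.4
gripper_force: 0.0
```

Emit:
servo_tool:
  increments: "0 0 0.15 0 0 0 0;0 0 0.2 0 0 0 0;0 0 0.2 0 0 0 0;0 0 0.16 0 0 0 0;0 0 0.1 0 0 0 0;0 0 0 0 0 0 0"

```text
time_s: 9.28
position: [629.3, 146.3, 75.7]
eef_rot: [-180.0, -0.0, 150.0]
ft_force: [-0.4, -0.7, -0.2]
width: 0.5
gripper_force: 0.0
```

Emit:
servo_tool:
  increments: "0.06 0 0 0 0 0 0;0.06 0 0 0 0 0 0;0.05 0 0 0 0 0 0;0.05 0.006 0 0 0 -0.33 0;0.076 0.01 0 0 0 -0.5 0;0.04 0.005 0 0 0 -0.26 0;0 0 0 0 0 0 0"

```text
time_s: 10.15
position: [612.1, 157.6, 76.2]
eef_rot: [-180.0, -0.0, 155.0]
ft_force: [0.1, -0.4, 0.7]
width: 0.5
gripper_force: 0.0
```

Run:
```python
from h import *
t=env.read_camera('top')[:,:,::-1];a=env.read_camera('scene')[:,:,::-1]
t=cv2.resize(t[150:250,250:370],(480,400),interpolation=cv2.INTER_CUBIC);a=cv2.resize(a[155:235,325:421],(480,400),interpolation=cv2.INTER_CUBIC)
cv2.imwrite('pics/p4.png',cv2.resize(np.hstack([t,a]),(800,333)))
```

```text
(no output)
```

View pics/p4.png

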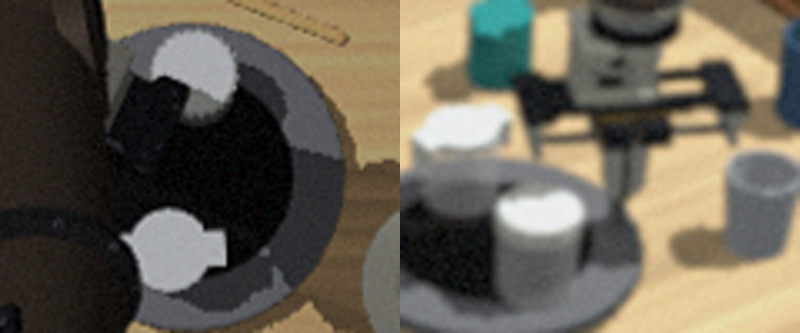

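The fingers are now on the peg. The clip lid has moved to about (301,225) from (298,224) and the screw lid to (308,171.6), so the disc has started turning counter-clockwise. I'll continue the arc.

Emit:
servo_tool:
  increments: "0.05 0.006 0 0 0 -0.33 0;0.09 0.011 0 0 0 -0.6 0;0.12 0.014 0 0 0 -0.8 0;0.12 0.014 0 0 0 -0.8 0;0.12 0.014 0 0 0 -0.8 0;0.12 0.014 0 0 0 -0.8 0;0.12 0.014 0 0 0 -0.8 0;0.12 0.014 0 0 0 -0.8 0;0.12 0.014 0 0 0 -0.8 0;0.12 0.014 0 0 0 -0.8 0;0.08 0.01 0 0 0 -0.53 0;0.03 0.004 0 0 0 -0.2 0"

```text
time_s: 11.75
position: [542.8, 176.1, 76.3]
eef_rot: [180.0, 0.0, -168.0]
ft_force: [1.4, 1.0, 0.3]
width: 0.2
gripper_force: 0.2
```

Run:
```python
from h import *
save('top','t5.png',(245,140,160,120),5)
s=env.sense();p=s['position'][:2]-[549,63.5];print(s['joints'].round(),np.hypot(*p),np.degrees(np.arctan2(p[1],p[0])))
```

```text
[-26.  29.   3. 107.  -2.  44.  81.] 112.77305084533222 93.1704963418775
```

View pics/t5.png

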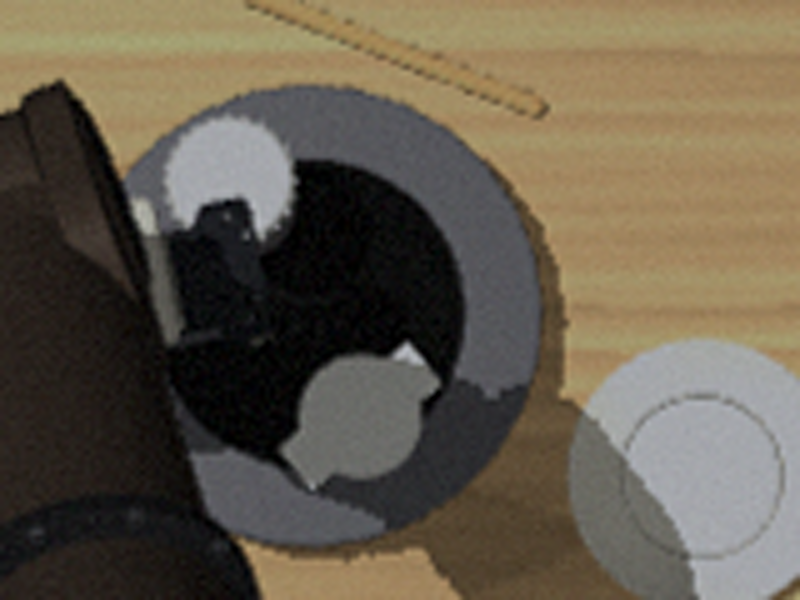

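The clip lid is now at about (317,223) and the screw lid at (291,176). The disc has turned about 44°, with about 41° still to go.

Emit:
servo_tool:
  increments: "0.053 0.006 0 0 0 -0.35 0;0.09 0.011 0 0 0 -0.6 0;0.12 0.014 0 0 0 -0.8 0;0.12 0.014 0 0 0 -0.8 0;0.12 0.014 0 0 0 -0.8 0;0.12 0.014 0 0 0 -0.8 0;0.12 0.014 0 0 0 -0.8 0;0.12 0.014 0 0 0 -0.8 0;0.12 0.014 0 0 0 -0.8 0;0.12 0.014 0 0 0 -0.8 0;0.12 0.014 0 0 0 -0.8 0;0.075 0.009 0 0 0 -0.5 0"

```text
time_s: 13.3
position: [472.1, 145.3, 76.3]
eef_rot: [-180.0, -0.0, -128.3]
ft_force: [1.3, -0.7, -0.7]
width: 0.6
gripper_force: 0.4
```

Emit:
servo_tool:
  increments: "0.04 0.005 0 0 0 -0.27 0;0 0 0 0 0 0 0;0 0 0 0 0 0 0;-0.05 0 0 0 0 0 0;-0.15 0 0 0 0 0 0;0 0 0 0 0 0 0"

```text
time_s: 14.05
position: [478.7, 154.5, 76.3]
eef_rot: [-180.0, 0.1, -127.2]
ft_force: [0.7, -1.1, 0.5]
width: 0.3
gripper_force: 0.0
```

Run:
```python
from h import *
save('top','t6.png',(245,140,160,120),5)
```

```text
(no output)
```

View pics/t6.png

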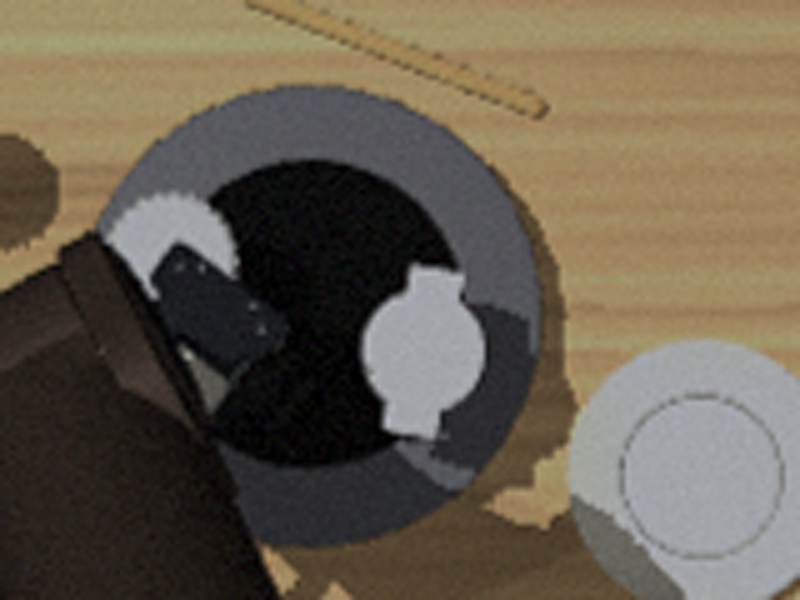

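Run:
```python
from h import *
c=np.array([548.3,63.3])
for n,u,v,z in (('clip',424,350,110),('screw',174,256,116),('plate',701,475,15),('disc',320,316,34)):
    p=px('top',245+u/5,140+v/5,z);d=p[:2]-c;print(n,p,np.hypot(*d).round(1),np.degrees(np.arctan2(d[1],d[0])).round(1))
s=env.sense();print(s['joints'].round(),s['position'])
```

```text
clip [522.2  -2.2 110. ] 70.5 -111.7
screw [573.8 133.7 116. ] 74.9 70.1
plate [ 456.5 -164.1   15. ] 245.2 -112.0
disc [548.6  56.5  34. ] 6.8 -87.5
[-18.  24.  -8. 116.   5.  40. 114.] [478.32678213 153.97943497  76.18902789]
```

The clip jar is at −111.7° against the plate line at −112.0°, so it's in place. Now I'll lift clear, move over the lid at (522,−2) and lower a little.

Emit:
servo_tool:
  increments: "0 0 -0.1 0 0 0 0;0 0 -0.25 0 0 0 0;0 0 -0.3 0 0 0 0;0 0 -0.3 0 0 0 0;0 0 -0.3 0 0 0 0;0 0 -0.3 0 0 0 0;0 0 -0.3 0 0 0 0;0 0 -0.2 0 0 0 0;0 0 0 0 0 0 0"

```text
time_s: 15.22
position: [478.6, 153.6, 200.5]
eef_rot: [-179.9, 0.1, -127.2]
ft_force: [0.1, -0.4, -0.2]
width: 0.2
gripper_force: 0.0
```

Emit:
servo_tool:
  increments: "0.08 -0.105 0 0 0 0 0;0.16 -0.21 0 0 0 0 0;0.16 -0.21 0 0 0 0 0;0.16 -0.21 0 0 0 0 0;0.16 -0.21 0 0 0 0 0;0.16 -0.21 0 0 0 0 0;0.16 -0.21 0 0 0 0 0;0.16 -0.21 0 0 0 0 0;0.16 -0.21 0 0 0 0 0;0.16 -0.21 0 0 0 0 0;0.16 -0.21 0 0 0 0 0;0 0 0 0 0 0 0"

```text
time_s: 16.73
position: [522.7, -8.4, 199.1]
eef_rot: [-180.0, -0.0, -127.4]
ft_force: [-0.5, -0.4, 0.0]
width: 0.1
gripper_force: 0.0
```

Emit:
servo_tool:
  increments: "0 0 0.1 0 0 0 0;0 0 0.15 0 0 0 0;0 0 0.15 0 0 0 0;0 0 0.1 0 0 0 0;0 0 0 0 0 0 0;0 0 0 0 0 0 0"

```text
time_s: 17.48
position: [522.6, -6.8, 169.4]
eef_rot: [-180.0, 0.0, -127.2]
ft_force: [-0.1, -0.8, 0.1]
width: 0.6
gripper_force: 0.0
```

Run:
```python
from h import *
t=env.read_camera('top')[:,:,::-1];a=env.read_camera('scene')[:,:,::-1]
t=cv2.resize(t[150:250,250:370],(480,400),interpolation=cv2.INTER_CUBIC);a=cv2.resize(a[130:250,280:424],(480,400),interpolation=cv2.INTER_CUBIC)
cv2.imwrite('pics/p7.png',cv2.resize(np.hstack([t,a]),(800,333)))
```

```text
(no output)
```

View pics/p7.png

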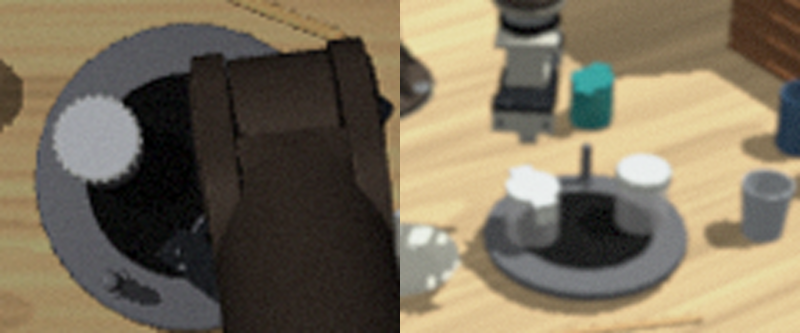

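The fingertips (528,140) are over the tabbed lid (533,185), within about 5 mm by the reported pose. They look a little high, so I'll lower 20 mm and dwell.

Emit:
servo_tool:
  increments: "0 0 0.1 0 0 0 0;0 0 0.15 0 0 0 0;0 0 0.08 0 0 0 0;0 0 0 0 0 0 0;0 0 0 0 0 0 0;0 0 0 0 0 0 0;0 0 0 0 0 0 0;0 0 0 0 0 0 0;0 0 0 0 0 0 0;0 0 0 0 0 0 0;0 0 0 0 0 0 0;0 0 0 0 0 0 0"

```text
time_s: 19.08
position: [522.4, -6.9, 149.4]
eef_rot: [180.0, 0.0, -127.2]
ft_force: [-0.9, 1.1, 0.6]
width: 0.2
gripper_force: 0.0
```

Emit:
servo_tool:
  increments: "0 0 0 0 0 0 0;0 0 0 0 0 0 0;0 0 0 0 0 0 0;0 0 0 0 0 0 0"

```text
time_s: 19.58
position: [522.4, -6.8, 149.4]
eef_rot: [180.0, 0.0, -127.2]
ft_force: [0.1, -0.1, 0.6]
width: 0.3
gripper_force: 0.0
```

```bash
python3 -c "
from rig import env
print(env.sense()['position'],env.sense()['ft_force']);print(env.sign_off())"
```

```text
[522.39139714  -6.8230139  149.40857493] [ 0.13887655 -0.06820533  0.63401065]
the job is handed in; nothing more can be done
None
```

I handed the job in at about 20 s: the clip-lid jar is in line with the plate (about 0.3° off in the top camera) and the closed fingertips are still pointing a few centimetres above its lid; the first push passed over the peg without touching it, and sign-off returned no verdict.

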